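Clip the cordless mill into its charging dock and start the charge

ROBOT

A 6-joint arm with a two-finger parallel gripper is mounted at the origin on the work surface. World frame = base frame: x ahead of the robot, y to its left, z up, the work surface at z = 0. Lengths are in mm, angles in rad, forces in N, time in s.
With the tool pointing down it reaches from about 300 to 875 mm from the base axis. Payload 4.2 kg.
Tool frame: the origin (TCP) lies at the very end of the fingers, on their centre line; the grasp point (between the pads) lies 19 mm behind it; z points along the fingers, y is the line along which they close (so a half turn about z gives the same grasp; the last joint's range is limited). The gripper opens to 85 mm and grips with 20 to 120 N. Pads are 22 mm wide; open, the fingers measure 114 mm over their backs; the gripper's body (76 mm by 85 mm) begins 54 mm behind the grasp point. The pads swing forward as they close: fully open they stand 13 mm farther back than shut.
Start: joints at [1.127, 0.32, 1.565, -0, 1.257, -0.02], TCP at [236.46, 524.147, 207.138] pointing down, gripper open.
Joint ranges: [-3.11, 3.11], [-0.84, 2.01], [0.21, 2.61], [-1.34, 4.49], [0.05, 2.63], [-2.56, 2.56]. Speed limits (rad/s): [2.57, 2.57, 3.14, 3.14, 3.14, 3.14].

INTERFACE

Orientations are given as [roll, pitch, yaw] about the fixed x, y, z axes, in that order (R = Rz(yaw) Ry(pitch) Rx(roll)).
In Python, from rig import arm, vision gives the robot as it stands.
- The arm moves only by the tool play_rows, never from a script. Its argument "moves" is a list of rows, each a list of 2 entries, a list of its own where there are three numbers: the shift along the tool's x, y, z in mm, then the turn about the tool's z in rad. In form: [[[dx, dy, dz], roll], ...]. A call has 1 to 20 rows; each row is the pose to reach, as a shift and turn from the pose commanded when the call began, along the tool's axes at that moment; what a row does not reach only later rows make up. A row lasts 1/12 s, in which the tool goes at most 41.7 mm and 7.16 degrees, less where a joint would pass 70% of its speed; a pose out of reach is approached as far as the arm can. A call with a gripper value outside its range is refused whole. "jaw" is the opening, from 0 (shut) to 1 (fully open), set as the call begins (left out, the last holds). The fingers move at their own pace and stop on an object; "newtons" is the grip in N (left out, the last holds). Time passes only in rows, so rows that repeat a pose let the fingers close. It gives the time, the measured TCP pose, the force, the opening and the grip force at its end, in the units of the state.
- arm.get_obs(): the state, without advancing time (a new reading comes with each control period).
- vision.camera(name): name is "scene" or "top" or "wrist"; returns a dict with "color" (420x560x3 uint8, blue, green, red), "z_map" (420x560 float32, mm along the optical axis (not along the pixel's ray), 0 where there is no reading), "camera_matrix" (3x3 intrinsics, pixels), "origin" and "rotation" of the camera in the world. Camera axes: x right, y down, z forward; pixel columns grow to the right and rows downward; lengths in mm; the calibration is good to about 2 mm. The wrist camera is an equidistant fisheye: a pixel r from the principal point sees the ray r / f radians off the axis. A picture is of the moment at which its call begins.
- arm.finish_job(): hands the job in; it is judged then, once.
The state is a dict: "time": time; "joint_positions": joint angles; "joint_vel": joint speeds; "effort": joint torques, N m; "position": TCP position; "orientation": TCP orientation; "ft_force": force on the tool from outside, world axes, zero at the start; "torque": the same for the moment, N m; "finger_gap": finger opening in mm; "gripper_force": force on a finger pad.
Only numpy, scipy, OpenCV 4.12 (cv2) and the standard library are available. Lean on these libraries where they do the work, as an engineer would, in place of code of your own. Each camera call takes 0.05 s, during which the arm holds its last target. There are 200 camera calls.

TASK

Lay the yellow cordless mill lengthwise in the charging dock, its steel head towards the switch, lowering rather than dropping it, and press it straight down past the sprung rollers until it snaps fully home. Then start the charge: push the red switch over towards the green dot (never the other way), hold it there for a good second, and let it spring back to the middle. Leave the mustard jar, the plant and the salt box where they stand.

Things in the scene. Friction and masses are not known exactly. Their poses are not given: they have to be found in the camera images.
- mill_center (a point): Centre of the loose cordless mill, half-way up. It lies flat, 180 mm long along its own y: a round yellow barrel (48 mm diameter, 124 mm long) with a square 49 mm end block, 28 mm long, at each end: steel at +y (head), black at -y. Lying, its centre is 24.5 mm above its support. 0.2 to 0.4 kg. Grip the middle of the barrel from above, across its 48 mm.
- mill_head (a point): Middle of the flat end face of the mill's steel head, 90 mm from its centre along its own +y.
- dock: Charging dock, fixed: grey base plate 110 mm wide (x), 14 mm thick, from y = -105 to +165 mm. Origin on the counter under the middle of the mill's place; x across, y along the lane towards the switch. The mill lies at x = 0, y = 0 (8 mm play each way along y), head to +y. Black switch block at y = 111 to 161 mm, 70 mm wide, 30 mm high, with a green dot on its +x side.
- dock_rollers (a point): Middle between the four white rollers, 50.5 mm above the counter; axes as the dock. The rollers (10 mm diameter, axes along y) are centred at x = +-25, y = +-46 mm from here, each on the inner side of a sprung upright steel arm (16 mm wide, at x = 31 to 34 mm out, top 57 mm above the counter). Between the arm pairs 76 mm along y are free for fingers.
- dock_seat (a point): Where the mill's centre is when fully home: 38.5 mm above the counter (barrel top 62.5 mm). Lowered in, the mill first rests on the rollers, centre 65 mm up. Pressing with a peak of about 10 to 20 N spreads them 4 mm each; with the centre about 50 mm up the force drops and the mill snaps down on to the plate, held there by the rollers.
- toggle_tip (a point): Middle of the top edge of the red switch paddle. The paddle stands up from the switch block at dock x = 0, y = 136 mm: 8 mm thick (x), 24 mm wide (y), 48 mm tall, hinged at its foot 30 mm above the counter, so at rest its top is 78 mm above the counter. It tilts towards dock +x (green dot) or -x.
- toggle (a joint): Tilt of the red switch, rad: 0 = upright (the spring returns it there), positive towards the green dot (dock +x), stops at -0.45 and +0.45. Over at about 0.25 and more. Spring 0.3 N m per rad: about 3 N at the paddle's top to reach the stop.
- mill: The same mill; origin at the centre of its underside, y axis along its length towards the steel head.
- mustard_jar: Bystander: mustard-yellow lidded ceramic jar, 80 mm diameter, 100 mm high, loose; origin at the centre of its underside.
- plant: Bystander: small leafy plant in a black pot, pot 110 mm wide, about 190 mm high, leaves about 160 mm across, loose; origin at the centre of its underside.
- salt_box: Bystander: dark wooden salt box with a knob, 92 mm diameter, 80 mm high, loose; origin at the centre of its underside.
Not all that is in view belongs to the job. What is shaped like the mill but blue is not meant.

How it is judged:
By the outcome, as a careful person would: the job done as asked, in the order asked, and still so for the second after the job is handed in, with the robot touching nothing.
It also fails if it takes over 72 s, if anything falls off the work surface, if the arm or the gripper's body presses on something with over 40 N, if the wrist force passes 120 N, or if a joint passes its speed limit or range.

## Working session

There is one attempt and no reset: what is moved stays moved. The work goes in short steps, Python scripts to look and compute and a tool call to move; the robot and the scene stay as the last step left them, time stands still between calls to the robot, and variables do not carry over. Pictures are saved under pics/ and viewed, at most 10 in all, crops included, and the job is handed in when it is done.

Besides the shell and the picture viewer there is one more tool, called after "Call:" by a JSON object that holds its "name" and its "arguments", one argument or row to a line. play_rows: Moves the arm, as the interface text tells. Its arguments: {"type":"object","properties":{"moves":{"type":"array","items":{"type":"array"}},"jaw":{"type":"number"},"newtons":{"type":"number"}},"required":["moves"]}

```bash
mkdir -p pics; ls
cat > h.py <<'E'
import numpy as np, cv2, pickle
from rig import arm, vision
def grab(n,tag):
    c=vision.camera(n); cv2.imwrite(f'pics/{tag}.png',c['color']); pickle.dump(c,open(f'pics/{tag}.pkl','wb')); return c
def load(tag): return pickle.load(open(f'pics/{tag}.pkl','rb'))
def ray(c,u,v):
    K=c['camera_matrix']; x=(u-K[0,2])/K[0,0]; y=(v-K[1,2])/K[1,1]
    return np.array(c['rotation'])@np.array([x,y,1.0])
def onplane(c,u,v,z):
    d=ray(c,u,v); o=np.array(c['origin']); return o+d*(z-o[2])/d[2]
def depthpt(c,u,v):
    return np.array(c['origin'])+ray(c,u,v)*c['z_map'][int(v),int(u)]
def pts(c):
    h,w=c['z_map'].shape; K=c['camera_matrix']; u,v=np.meshgrid(np.arange(w),np.arange(h))
    d=np.stack([(u-K[0,2])/K[0,0],(v-K[1,2])/K[1,1],np.ones((h,w))],-1)*c['z_map'][...,None]
    return d@np.array(c['rotation']).T+np.array(c['origin'])
E
python3 - <<'E'
from h import *
a=grab('scene','s0');b=grab('top','t0')
cv2.imwrite('pics/both.png',cv2.resize(np.vstack([a['color'],b['color']]),(560*600//840*1,600)) )
for c in(a,b): print(c['camera_matrix'],c['origin'],c['rotation'])
print(arm.get_obs())
E
```

```text
pics
[[478.38378497   0.         278.64062718]
 [  0.         478.38378497 210.15841412]
 [  0.           0.           1.        ]] [1247.74334021 -629.15007792 1171.23316306] [-2.44705172e+00  4.76309930e-04  8.30037442e-01]
[[543.89286487   0.         282.81073019]
 [  0.         543.89286487 204.26736525]
 [  0.           0.           1.        ]] [ 454.24698283  -55.74718569 1438.07635157] [-3.04761819  0.01094509 -1.56539477]
{'time': 0.1, 'joint_positions': array([ 1.12697004e+00,  3.20249436e-01,  1.56556951e+00,  1.22480062e-05,
        1.25739868e+00, -1.99941305e-02]), 'joint_vel': array([-0.00063786, -0.0014411 , -0.00372464,  0.00098286,  0.00128164,
       -0.00091456]), 'effort': array([ 2.29633097e-04, -4.16410196e+01, -2.34704858e+01,  1.08779177e-04,
        4.93348824e-03,  6.10368033e-05]), 'position': array([236.26345726, 523.70302849, 206.34918953]), 'orientation': array([-3.13996824e+00, -4.41306964e-05,  2.71775667e+00]), 'ft_force': array([0.43138214, 0.17131055, 0.0771912 ]), 'torque': array([ 6.10505835e-05, -5.59883445e-03, -1.94307844e-02]), 'gripper_force': 0.0, 'finger_gap': 85.48357907987027}
```

View pics/t0.png

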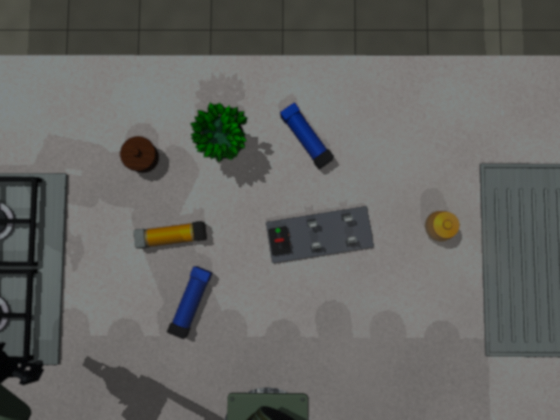

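View pics/s0.png

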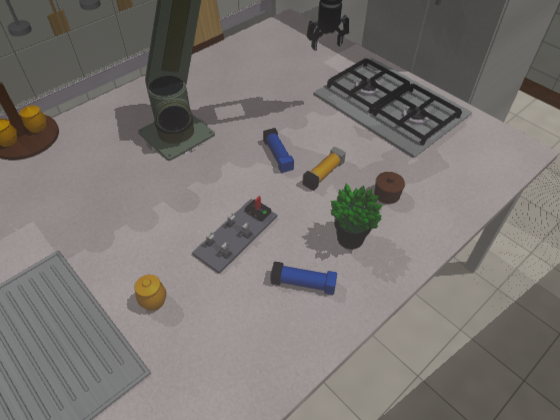

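The top view shows the mill-shaped things: yellow with a steel end at (170,235), blue at (306,135), blue at (190,300). Only the one at (170,235) is yellow, with steel at (140,238) and black at (200,231). The dock is at (320,235), with its red switch at (279,240) and its green dot at (278,231). Next I'll measure and confirm in a crop.

```bash
cat >> h.py <<'E'
from scipy.spatial.transform import Rotation as Rn
_l=load
def load(tag):
    c=_l(tag); r=np.array(c['rotation'])
    if r.ndim==1: c['rotation']=Rn.from_euler('xyz',r).as_matrix()
    return c
def tri(ca,pa,cb,pb):
    d=[ray(ca,*pa),ray(cb,*pb)]; d=[x/np.linalg.norm(x) for x in d]; o=[np.array(ca['origin']),np.array(cb['origin'])]
    s=np.linalg.lstsq(np.stack([d[0],-d[1]],1),o[1]-o[0],rcond=None)[0]
    p,q=o[0]+s[0]*d[0],o[1]+s[1]*d[1]; return (p+q)/2,np.linalg.norm(p-q)
def mask(c,lo,hi,box):
    hsv=cv2.cvtColor(c['color'],cv2.COLOR_BGR2HSV); m=cv2.inRange(hsv,lo,hi); k=np.zeros_like(m); x0,y0,x1,y1=box; k[y0:y1,x0:x1]=255; return m&k
def cen(m): v,u=np.nonzero(m); return u.mean(),v.mean()
E
python3 - <<'E'
from h import *
s=load('s0');t=load('t0')
Y=((15,120,60),(35,255,255));R=((0,150,60),(8,255,255));G=((45,120,50),(80,255,255))
for n,q,bt,bs in(('barrel',Y,(125,215,215,255),(295,140,355,195)),('red',R,(265,215,295,260),(245,190,275,220)),('green',G,(265,215,295,245),(245,190,280,225))):
    mt,ms=mask(t,*q,bt),mask(s,*q,bs)
    print(n,mt.sum()//255,ms.sum()//255,cen(mt),cen(ms))
    if mt.any() and ms.any(): print('  tri',tri(t,cen(mt),s,cen(ms)))
P=pts(t)
mt=mask(t,*Y,(125,215,215,255)); p=P[mt>0]; print('barrel z pct',np.percentile(p[:,2],[5,50,95]))
# mill whole: raised points near
z=P[...,2]; box=np.zeros(z.shape,bool); box[210:262,125:217]=1
sel=box&(z>20)&(z<70); print('mill pts',sel.sum()); r=cv2.minAreaRect(P[sel][:,:2].astype(np.float32)); print(r, cv2.boxPoints(r))
# dock
box[:]=0; box[195:275,258:385]=1
for lo,hi in((7,22),(7,100)):
    sel=box&(z>lo)&(z<hi); r=cv2.minAreaRect(P[sel][:,:2].astype(np.float32)); print('dock',lo,hi,sel.sum(),np.median(z[sel]),r,cv2.boxPoints(r))
sel=box&(z>40); print('high pts',np.c_[np.nonzero(sel)[1],np.nonzero(sel)[0],P[sel].round()][::3])
print('counter',np.median(z[300:320,220:400]))
cv2.imwrite('pics/crop.png',cv2.resize(t['color'][195:280,120:390],None,fx=2.9,fy=2.9,interpolation=2))
E
```

```text
barrel 827 366 (np.float64(169.42079806529625), np.float64(234.4788391777509)) (np.float64(326.3224043715847), np.float64(165.5846994535519))
  tri (array([509.41767645, 256.79247487,  32.1106568 ]), np.float64(8.187598194827114))
red 33 8 (np.float64(278.8181818181818), np.float64(239.75757575757575)) (np.float64(257.0), np.float64(198.5))
  tri (array([493.69752064, -30.2583738 ,  73.52547453]), np.float64(0.8429986289325615))
green 26 6 (np.float64(277.5), np.float64(230.0)) (np.float64(264.1666666666667), np.float64(211.83333333333334))
  tri (array([520.17634477, -25.86813385,  29.77914255]), np.float64(0.8857585583387025))
barrel z pct [33.43089446 44.47361396 51.36265104]
mill pts 1329
((506.52825927734375, 253.23678588867188), (48.9952392578125, 181.34417724609375), 7.799640655517578) [[469.9522  339.74548]
 [494.56232 160.07898]
 [543.1043  166.72809]
 [518.4942  346.3946 ]]
dock 7 22 3595 13.667162545154042 ((506.6850280761719, -135.26800537109375), (327.6427917480469, 201.80984497070312), 86.18728637695312) [[ 395.11008  -292.01712 ]
 [ 596.47327  -305.43652 ]
 [ 618.26   
[... 2498 characters left out ...]
122.   55.]
 [ 318.  243.  486. -130.   52.]
 [ 274.  244.  454.  -56. 1438.]
 [ 313.  244.  484. -117.   55.]
 [ 316.  244.  484. -125.   55.]
 [ 319.  244.  484. -132.   57.]
 [ 312.  245.  481. -114.   55.]
 [ 315.  245.  481. -122.   52.]
 [ 318.  245.  481. -130.   48.]
 [ 312.  246.  479. -114.   56.]
 [ 315.  246.  479. -122.   50.]
 [ 319.  246.  479. -132.   51.]
 [ 314.  247.  476. -120.   50.]
 [ 317.  247.  476. -127.   49.]
 [ 320.  247.  476. -135.   49.]
 [ 314.  248.  474. -120.   48.]
 [ 355.  255.  454.  -56. 1438.]
 [ 354.  267.  454.  -56. 1438.]
 [ 371.  268.  454.  -56. 1438.]
 [ 314.  272.  454.  -56. 1438.]
 [ 310.  274.  454.  -56. 1438.]]
counter -0.3414978162244324
```

View pics/crop.png

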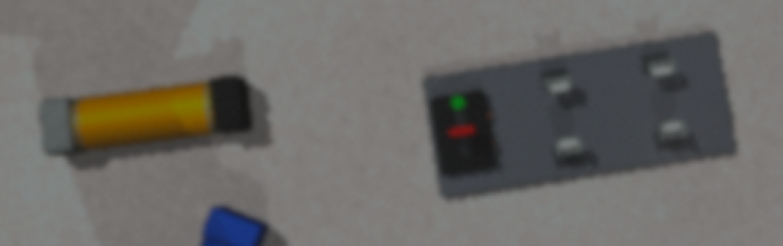

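The crop confirms it: yellow barrel, steel head on the left at (140,238), and dock with red paddle and green dot. Now a clean dock fit and a better mill fit.

Run:
```python
from h import *
s=load('s0');t=load('t0');P=pts(t);z=P[...,2]
def comp(m,seed):
    m=cv2.morphologyEx(m.astype(np.uint8),cv2.MORPH_OPEN,np.ones((3,3))); n,l=cv2.connectedComponents(m); return l==l[seed[1],seed[0]]
m=comp((z>7)&(z<100)&(P[...,0]>400),(335,232))
c,_=cv2.findContours(m.astype(np.uint8),0,2); r=cv2.minAreaRect(c[0]); 
bp=cv2.boxPoints(r); W=np.array([onplane(t,u,v,14) for u,v in bp]); print('depth plate px',bp.round(1),W.round(1)[:,:2],W.mean(0))
# colour: plate vs counter
g=cv2.cvtColor(t['color'],cv2.COLOR_BGR2HSV); print('plate hsv',g[235,333],g[255,310],'counter',g[280,330],g[210,250])
col=(t['color'].max(2)<95); col[:, :255]=0; col[:,385:]=0; col[:195]=0; col[280:]=0
m=comp(col,(335,232)); c,_=cv2.findContours(m.astype(np.uint8),0,2); c=max(c,key=cv2.contourArea); r=cv2.minAreaRect(c); bp=cv2.boxPoints(r)
W=np.array([onplane(t,u,v,14) for u,v in bp]); print('colour plate',bp.round(1),W.round(1)[:,:2],W.mean(0),[np.linalg.norm(W[i]-W[i-1]).round(1) for i in range(4)])
# mill
m=comp((z>8)&(z<70),(170,235)); p=P[m]; r=cv2.minAreaRect(p[:,:2].astype(np.float32)); print('mill',r)
m2=m&(z>38); r=cv2.minAreaRect(P[m2][:,:2].astype(np.float32)); print('mill top',r, np.percentile(z[m],95))
for nm,b in(('red',(265,215,295,260)),):
    q=mask(t,(0,150,60),(8,255,255),b); uv=np.array(np.nonzero(q))[::-1].T.astype(np.float32); rr=cv2.minAreaRect(uv); print(nm,rr)
    print(onplane(t,*cen(q),76))
```

```text
depth plate px [[264.7 221.7]
 [366.4 205.4]
 [373.1 246.9]
 [271.3 263.2]] [[ 542.1    7.9]
 [ 586.3 -259. ]
 [ 477.8 -275.4]
 [ 434.   -10.3]] [ 510.08535684 -134.20313656   14.        ]
plate hsv [107  24  73] [105  29  71] counter [ 15   8 126] [ 12  10 125]
colour plate [[264.8 221.1]
 [367.3 204.6]
 [374.2 247.7]
 [271.7 264.2]] [[ 543.8    7.7]
 [ 588.5 -261.2]
 [ 475.8 -278.2]
 [ 431.6  -11.3]] [ 509.93369175 -135.76175412   14.        ] [np.float64(113.8), np.float64(272.5), np.float64(113.9), np.float64(270.5)]
mill ((506.2801513671875, 253.1873779296875), (49.17106628417969, 181.35462951660156), 7.680455207824707)
mill top ((506.5650634765625, 253.42938232421875), (48.99462127685547, 180.98043823242188), 7.844903469085693) 51.934438472174214
red ((278.673095703125, 239.86538696289062), (3.530090570449829, 9.21745777130127), 78.69007110595703)
[493.37604793 -30.64331727  76.        ]
```

Call:
{"name": "play_rows", "arguments": {
  "moves": [
    [[-90, -34, 0], 0.25],
    [[-180, -68, 0], 0.5],
    [[-270, -102, 0], 0.75],
    [[-357.5, -135.8, 0], 1.012],
    [[-357.5, -135.8, 0], 1.012],
    [[-357.5, -135.8, 0], 1.012],
    [[-357.5, -135.8, 0], 1.012],
    [[-357.5, -135.8, 0], 1.012],
    [[-357.5, -135.8, 0], 1.012],
    [[-357.5, -135.8, 0], 1.012],
    [[-357.5, -135.8, 0], 1.012],
    [[-357.5, -135.8, 0], 1.012],
    [[-357.5, -135.8, 0], 1.012],
    [[-357.5, -135.8, 0], 1.012],
    [[-357.5, -135.8, 0], 1.012]
  ],
  "jaw": 1
}}

```text
time: 1.35
position: [505.5, 254.6, 207.2]
orientation: [-3.142, -0.0, 1.708]
ft_force: [0.9, 0.4, -0.4]
finger_gap: 85.5
gripper_force: 0.0
```

Run:
```python
from h import *
w=grab('wrist','w1'); print(w['camera_matrix'],w['origin'],w['rotation']); print(arm.get_obs())
```

```text
[[325.1922621    0.         285.59921729]
 [  0.         325.1922621  205.82324643]
 [  0.           0.           1.        ]] [494.32158667 332.88697742 375.86609277] [2.82983275e+00 1.67053794e-04 1.37269900e-01]
{'time': 1.4, 'joint_positions': array([4.45743278e-01, 3.05359146e-01, 1.58512451e+00, 2.30712364e-04,
       1.25101049e+00, 3.08581817e-01]), 'joint_vel': array([-0.00673037,  0.00034524, -0.00362502, -0.00248628,  0.00054225,
       -0.00147451]), 'effort': array([-8.09903070e-02, -4.06350017e+01, -2.33518839e+01, -2.42010843e-03,
        1.12199654e-03,  1.25201361e-03]), 'position': array([505.61813939, 254.42081927, 207.24908021]), 'orientation': array([ 3.14156532e+00, -2.38593002e-04,  1.70788527e+00]), 'ft_force': array([-1.00902074,  0.63683415, -0.00566834]), 'torque': array([-0.01785386,  0.02587065, -0.04722283]), 'gripper_force': 0.0, 'finger_gap': 85.56061483847071}
```

View pics/w1.png

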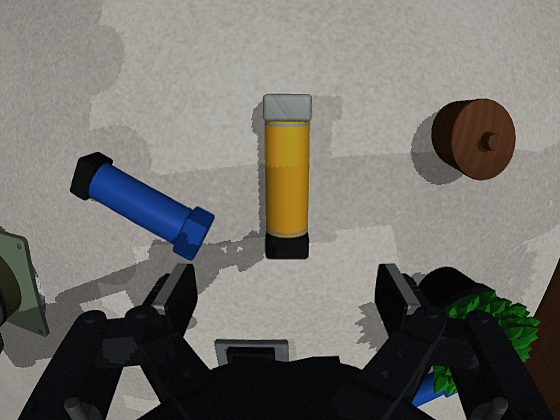

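The wrist view shows the mill upright at (287,175), steel head end at row ~95 and black end at row ~258. I'll cast these onto z = 49 and check the depth.

```bash
cat >> h.py <<'E'
def fray(c,u,v):
    K=c['camera_matrix']; a=(np.asarray(u,float)-K[0,2])/K[0,0]; b=(np.asarray(v,float)-K[1,2])/K[1,1]; th=np.hypot(a,b)+1e-12
    d=np.stack([np.sin(th)*a/th,np.sin(th)*b/th,np.cos(th)],-1); return d@c['rotation'].T
def fplane(c,u,v,z):
    d=fray(c,u,v); o=np.array(c['origin']); return o+d*((z-o[2])/d[...,2])[...,None]
def fpts(c):
    h,w=c['z_map'].shape; u,v=np.meshgrid(np.arange(w),np.arange(h)); d=fray(c,u,v); k=d@c['rotation'][:,2]
    return d*(c['z_map']/k)[...,None]+np.array(c['origin'])
E
python3 - <<'E'
from h import *
w=load('w1');P=fpts(w);z=P[...,2]
m=((z>35)&(z<70)).astype(np.uint8); m=cv2.morphologyEx(m,cv2.MORPH_OPEN,np.ones((3,3))); n,l=cv2.connectedComponents(m); m=l==l[175,287]
r=cv2.minAreaRect(P[m][:,:2].astype(np.float32)); print('depth rect',r,'z95',np.percentile(z[m],[50,90,98]))
for nm,(r0,r1) in(('head',(98,112)),('blk',(240,254))):
    k=np.zeros_like(m); k[r0:r1]=1; q=m&k
    print(nm,'block top z',np.median(z[q]),P[q].mean(0))
v,u=np.nonzero(m); print('ends rows',v.min(),v.max()); 
for vv in(v.min(),v.max()+1): print(fplane(w,np.array([u[abs(v-vv)<=2].mean()]),np.array([vv-.5]),49.))
y=mask(w,(15,120,60),(35,255,255),(240,110,340,240)); 
for vv in(130,150,175,200,225):
    uu=np.nonzero(y[vv])[0]; print(vv,fplane(w,np.array([uu.min()-.5,uu.max()+.5]),np.array([vv,vv]),24.5).mean(0).round(1))
E
```

```text
depth rect ((506.13397216796875, 255.4713134765625), (48.506805419921875, 178.04541015625), 7.7900919914245605) z95 [49.14006564 51.11432825 51.84222815]
head block top z 50.63629841644496 [495.6194992  333.07402207  50.61183802]
blk block top z 50.76869174579264 [516.00525461 182.56183355  50.69752715]
ends rows 94 258
[[494.54523434 344.02531412  49.        ]]
[[518.20257386 167.01410954  49.        ]]
130 [499.  305.7  24.5]
150 [502.  284.   24.5]
175 [506.4 256.4  24.5]
200 [509.8 227.7  24.5]
225 [514.  197.7  24.5]
```

Call:
{"name": "play_rows", "arguments": {
  "moves": [
    [[0.5, 0.5, 40], 0],
    [[0.5, 0.5, 80], 0],
    [[0.5, 0.5, 120], 0],
    [[0.5, 0.5, 150], 0],
    [[0.5, 0.5, 175], 0],
    [[0.5, 0.5, 190], 0],
    [[0.5, 0.5, 198], 0],
    [[0.5, 0.5, 198], 0],
    [[0.5, 0.5, 198], 0],
    [[0.5, 0.5, 198], 0],
    [[0.5, 0.5, 198], 0]
  ]
}}

```text
time: 2.32
position: [507.9, 254.5, 10.6]
orientation: [3.139, -0.001, 1.706]
ft_force: [-0.1, -0.0, -0.5]
finger_gap: 85.5
gripper_force: 0.0
```

Call:
{"name": "play_rows", "arguments": {
  "moves": [
    [[0, 0, 0], 0],
    [[0, 0, 0], 0],
    [[0, 0, 0], 0],
    [[0, 0, 0], 0],
    [[0, 0, 0], 0],
    [[0, 0, 0], 0],
    [[0, 0, 0], 0],
    [[0, 0, 0], 0],
    [[0, 0, 0], 0],
    [[0, 0, 0], 0]
  ],
  "jaw": 0,
  "newtons": 70
}}

```text
time: 3.15
position: [506.9, 253.9, 10.2]
orientation: [3.141, -0.0, 1.706]
ft_force: [-1.4, -1.4, 6.5]
finger_gap: 37.6
gripper_force: 62.3
```

The gap of 37.6 mm means the pads caught the barrel well above its widest line. I'll reopen, go 7 mm lower and regrip.

Call:
{"name": "play_rows", "arguments": {
  "moves": [
    [[0, 0, 0], 0],
    [[0, 0, 0], 0],
    [[0, 0, 0], 0],
    [[0, 0, 0], 0],
    [[0, 0, 0], 0],
    [[0, 0, 3], 0],
    [[0, 0, 7], 0],
    [[0, 0, 7], 0],
    [[0, 0, 7], 0],
    [[0, 0, 7], 0]
  ],
  "jaw": 1
}}

```text
time: 3.98
position: [506.9, 253.9, 2.0]
orientation: [-3.141, 0.0, 1.706]
ft_force: [-0.2, -1.1, -0.0]
finger_gap: 85.2
gripper_force: 0.0
```

Call:
{"name": "play_rows", "arguments": {
  "moves": [
    [[0, 0, 0], 0],
    [[0, 0, 0], 0],
    [[0, 0, 0], 0],
    [[0, 0, 0], 0],
    [[0, 0, 0], 0],
    [[0, 0, 0], 0],
    [[0, 0, 0], 0],
    [[0, 0, 0], 0],
    [[0, 0, 0], 0],
    [[0, 0, 0], 0]
  ],
  "jaw": 0,
  "newtons": 60
}}

```text
time: 4.82
position: [507.1, 254.0, 3.0]
orientation: [3.141, -0.0, 1.706]
ft_force: [-0.7, -1.1, 5.9]
finger_gap: 43.5
gripper_force: 59.5
```

Run:
```python
from h import *
grab('wrist','w2');
```

```text
(no output)
```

View pics/w2.png

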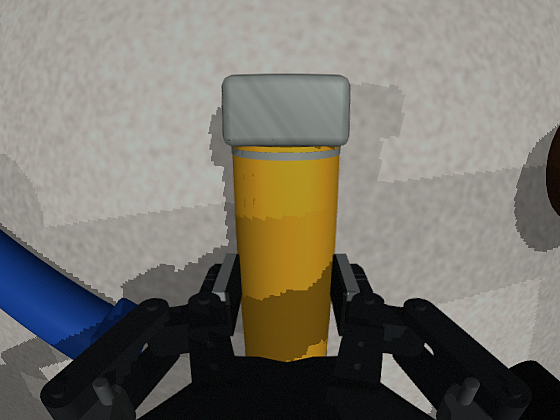

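The gap of 43.5 mm is still about 10 mm above the barrel's widest line, because the open pads stand further back. The wrist view shows the pads squarely on the barrel at (238,295) and (338,295). I'll go another 6 mm lower; the fingertips stand back at this opening, so there is room.

Call:
{"name": "play_rows", "arguments": {
  "moves": [
    [[0, 0, 0], 0],
    [[0, 0, 0], 0],
    [[0, 0, 0], 0],
    [[0, 0, 0], 0],
    [[0, 0, 0], 0],
    [[0, 0, 3], 0],
    [[0, 0, 6], 0],
    [[0, 0, 6], 0],
    [[0, 0, 6], 0],
    [[0, 0, 6], 0]
  ],
  "jaw": 1
}}

```text
time: 5.7
position: [506.9, 253.9, -4.0]
orientation: [-3.141, 0.0, 1.706]
ft_force: [0.3, 0.0, 0.2]
finger_gap: 85.6
gripper_force: 0.0
```

Call:
{"name": "play_rows", "arguments": {
  "moves": [
    [[0, 0, 0], 0],
    [[0, 0, 0], 0],
    [[0, 0, 0], 0],
    [[0, 0, 0], 0],
    [[0, 0, 0], 0],
    [[0, 0, 0], 0],
    [[0, 0, 0], 0],
    [[0, 0, 0], 0],
    [[0, 0, 0], 0],
    [[0, 0, 0], 0]
  ],
  "jaw": 0,
  "newtons": 60
}}

```text
time: 6.53
position: [507.3, 254.1, -3.2]
orientation: [3.141, -0.0, 1.706]
ft_force: [-1.2, -1.2, 6.3]
finger_gap: 45.3
gripper_force: 61.9
```

Call:
{"name": "play_rows", "arguments": {
  "moves": [
    [[0, 0, -5], 0],
    [[0, 0, -10], 0],
    [[0, 0, -20], 0],
    [[0, 0, -30], 0],
    [[0, 0, -30], 0],
    [[0, 0, -30], 0],
    [[0, 0, -30], 0]
  ]
}}

```text
time: 7.12
position: [506.8, 253.9, 26.2]
orientation: [-3.142, -0.0, 1.706]
ft_force: [0.1, 0.1, -2.5]
finger_gap: 45.6
gripper_force: 62.2
```

Run:
```python
from h import *
w=grab('wrist','w3'); w=load('w3'); P=fpts(w); z=P[...,2]; o=arm.get_obs(); print(o['position'],o['ft_force'],o['finger_gap'])
q=P[85:135,235:335].reshape(-1,3); print('head top',np.median(q,0), np.percentile(q[:,2],[10,50,90]))
q=P[160:250,280:294]; print('barrel crest z by row',np.median(q[::10,:,2],1).round(1))
for (a,b,c,d) in((260,330,195,242),(260,330,334,385)):
    q=P[a:b,c:d].reshape(-1,3); q=q[(q[:,2]>12)&(q[:,2]<150)]; print('finger low z',np.percentile(q[:,2],[1,5,20,50]))
```

```text
[506.58735417 253.75795338  25.87821427] [ 0.03009504 -0.57871142 -4.36027888] 45.42379596816193
head top [495.68601543 330.5273866   80.15465327] [79.31596513 80.15465327 80.99298917]
barrel crest z by row [79.7 79.5 79.5 79.4 79.7 79.4 79.7 79.7 79.5]
finger low z [62.491948   65.04149908 71.37127252 87.86927452]
finger low z [63.42471387 66.52537072 75.96843041 91.78092761]
```

View pics/w3.png

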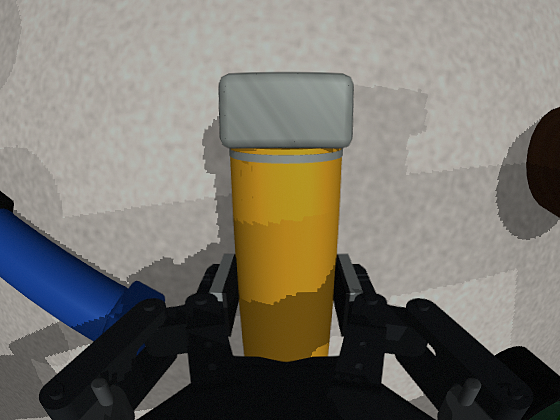

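The mill is held level with its crest 30 mm higher, so its centre is about 28.5 mm above the TCP. Now I'll lift it clear of the paddle and carry it over the dock.

Call:
{"name": "play_rows", "arguments": {
  "moves": [
    [[0, 0, -20], 0],
    [[0, 0, -45], 0],
    [[0, 0, -70], 0],
    [[-10, -1, -80], 0],
    [[-35, -4, -80], 0],
    [[-65, -8, -80], 0],
    [[-95, -11, -80], 0],
    [[-125, -15, -80], 0],
    [[-155, -18, -80], 0],
    [[-185, -22, -80], -0.005],
    [[-215, -25, -80], -0.01],
    [[-245, -29, -80], -0.015],
    [[-275, -32, -80], -0.02],
    [[-305, -36, -80], -0.025],
    [[-335, -39, -80], -0.029],
    [[-365, -43, -80], -0.029],
    [[-390, -46, -80], -0.029],
    [[-408, -48, -80], -0.029],
    [[-416.6, -48.5, -80], -0.029],
    [[-416.6, -48.5, -80], -0.029]
  ]
}}

```text
time: 8.83
position: [514.3, -167.2, 105.3]
orientation: [-3.14, -0.0, 1.732]
ft_force: [1.7, -0.6, -3.4]
finger_gap: 45.6
gripper_force: 63.1
```

Call:
{"name": "play_rows", "arguments": {
  "moves": [
    [[0, 0, 0], 0],
    [[0, 0, 0], 0],
    [[0, 0, 0], 0],
    [[0, 0, 0], 0]
  ]
}}

```text
time: 9.17
position: [514.9, -164.4, 106.1]
orientation: [-3.141, -0.0, 1.736]
ft_force: [-0.2, 0.4, -3.9]
finger_gap: 45.4
gripper_force: 63.1
```

Run:
```python
from h import *
grab('wrist','w4'); w=load('w4'); P=fpts(w); z=P[...,2]; o=arm.get_obs(); print(o['position'],o['orientation'],o['ft_force'],o['finger_gap'])
q=(z>115)&(z<150); q[160:]=0; q=cv2.morphologyEx(q.astype(np.uint8),cv2.MORPH_OPEN,np.ones((5,5)))>0
r=cv2.minAreaRect(P[q][:,:2].astype(np.float32)); print('head',r,np.median(z[q])); v,u=np.nonzero(q); i=v<=v.min()+3
zt=np.median(z[q]); print('front edge',fplane(w,np.array([u[i].min(),u[i].max()]),np.array([v.min()-.5]*2),zt-.5))
m=mask(w,(0,150,60),(8,255,255),(0,0,560,420)); print('red px',m.sum()//255, cen(m) if m.any() else None)
if m.any(): print(np.median(P[m>0],0), fplane(w,*[np.array([k]) for k in cen(m)],76.))
g=mask(w,(45,120,50),(80,255,255),(200,0,400,200)); 
if g.any(): print('green',cen(g),fplane(w,*[np.array([k]) for k in cen(g)],30.))
```

```text
[ 514.95770044 -164.47876143  106.11146115] [-3.14159208e+00 -2.36825236e-04  1.73619878e+00] [-0.02539048  0.17595788 -3.47390987] 45.003188312104726
head ((504.72943115234375, -105.8866195678711), (47.415496826171875, 5.473559379577637), 10.089903831481934) 146.56867923467675
front edge [[ 481.98640024 -107.1563635   146.06867923]
 [ 526.69212945  -99.69114949  146.06867923]]
red px 394 (np.float64(286.96192893401013), np.float64(15.104060913705585))
[493.21151864 -31.66083771  79.04241407] [[493.09499729 -30.96323426  76.        ]]
green (np.float64(323.54460093896716), np.float64(27.8075117370892)) [[519.39044707 -23.16185997  30.        ]]
```

View pics/w4.png

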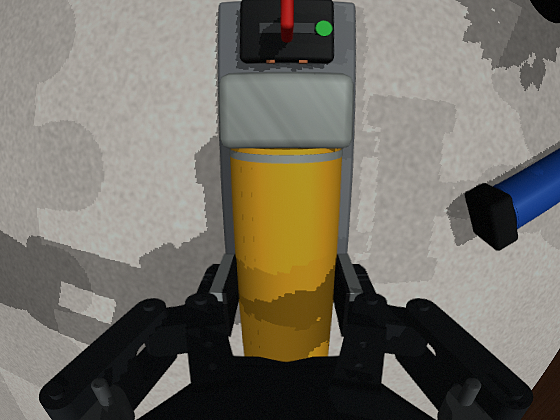

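The view shows the mill aligned with the plate, head at (287,110), paddle at (287,15), green dot at (323,28). Now I'll compute the head end's position.

Run:
```python
from h import *
w=load('w4'); P=fpts(w); z=P[...,2]
print('head top z',np.median(z[90:130,240:335]),'crest',np.median(z[170:240,280:292]))
zt=np.median(z[90:130,240:335])-1
col=z[:,287]; print('edge row',[ (r,round(float(col[r]))) for r in range(66,82,2)])
f=fplane(w,np.array([222,287,351.]),np.array([74.5,73.5,74.5]),zt); print(f)
D=np.array([514.9,-164.4]);a=np.radians(9.4);yd=np.array([-np.sin(a),np.cos(a)]);xd=np.array([np.cos(a),np.sin(a)])
for q in(f[1],P[110,287],P[200,287]): print('dock x,y',(q[:2]-D)@xd,(q[:2]-D)@yd)
```

```text
head top z 160.05510563457716 crest 159.46675485660165
edge row [(66, 16), (68, 15), (70, 15), (72, 156), (74, 160), (76, 158), (78, 159), (80, 159)]
[[477.60254523 -78.9187278  159.05510563]
 [500.19402228 -75.38055372 159.05510563]
 [522.38310215 -71.4064005  159.05510563]]
dock x,y 0.03067849184413132 90.22597550304651
dock x,y 0.04725049765631289 77.23471793114518
dock x,y 0.12614133428028093 44.38493621187769
```

Call:
{"name": "play_rows", "arguments": {
  "moves": [
    [[0, 0, 20], 0],
    [[0, 0, 40], 0],
    [[0, 0, 55], 0],
    [[0, 0, 62], 0],
    [[0, 0, 65], 0],
    [[0, 0, 67], 0],
    [[0, 0, 69], 0],
    [[0, 0, 71], 0],
    [[0, 0, 71], 0]
  ],
  "newtons": 80
}}

```text
time: 9.97
position: [515.6, -165.5, 36.2]
orientation: [3.14, 0.001, 1.735]
ft_force: [-1.3, 0.5, 1.8]
finger_gap: 44.8
gripper_force: 85.7
```

Call:
{"name": "play_rows", "arguments": {
  "moves": [
    [[0, 0, 2], 0],
    [[0, 0, 4], 0],
    [[0, 0, 6], 0],
    [[0, 0, 8], 0],
    [[0, 0, 10], 0],
    [[0, 0, 12], 0],
    [[0, 0, 14], 0],
    [[0, 0, 14], 0],
    [[0, 0, 14], 0]
  ]
}}

```text
time: 10.72
position: [515.4, -165.6, 21.1]
orientation: [3.14, 0.0, 1.735]
ft_force: [1.4, 0.2, -3.8]
finger_gap: 44.7
gripper_force: 85.4
```

Call:
{"name": "play_rows", "arguments": {
  "moves": [
    [[0, 0, 2], 0],
    [[0, 0, 4], 0],
    [[0, 0, 6], 0],
    [[0, 0, 8], 0],
    [[0, 0, 10], 0],
    [[0, 0, 12], 0],
    [[0, 0, 13], 0],
    [[0, 0, 13], 0],
    [[0, 0, 13], 0]
  ]
}}

```text
time: 11.47
position: [515.3, -165.6, 11.0]
orientation: [3.14, 0.001, 1.735]
ft_force: [-3.2, 0.9, 13.4]
finger_gap: 44.4
gripper_force: 86.9
```

Run:
```python
from h import *
grab('wrist','w5'); w=load('w5'); P=fpts(w); z=P[...,2]; o=arm.get_obs(); print(o['position'],o['ft_force'])
print('head top z',np.median(z[90:130,240:335]),'crest',[np.median(z[r:r+20,280:292]).round(1) for r in(165,190,220)])
```

```text
[ 515.28714965 -165.56865899   10.97012685] [-2.66191718  1.27242543 13.1353145 ]
head top z 64.8007662070084 crest [np.float64(64.2), np.float64(64.1), np.float64(64.2)]
```

The head top reads 64.8 mm against 63 expected; the same camera read 50.6 for 49 earlier, so the mill is home. The 13 N reaction fits that. I'll press once more firmly, then release and go up.

Call:
{"name": "play_rows", "arguments": {
  "moves": [
    [[0, 0, 1], 0],
    [[0, 0, 2], 0],
    [[0, 0, 2], 0],
    [[0, 0, 0], 0],
    [[0, 0, -1], 0],
    [[0, 0, -1], 0]
  ]
}}

```text
time: 12.02
position: [515.3, -165.6, 11.0]
orientation: [3.14, 0.001, 1.735]
ft_force: [-1.9, 1.2, 12.2]
finger_gap: 44.5
gripper_force: 86.8
```

Call:
{"name": "play_rows", "arguments": {
  "moves": [
    [[0, 0, 0], 0],
    [[0, 0, 0], 0],
    [[0, 0, 0], 0],
    [[0, 0, 0], 0],
    [[0, 0, 0], 0],
    [[0, 0, 0], 0],
    [[0, 0, -10], 0],
    [[0, 0, -30], 0],
    [[0, 0, -60], 0],
    [[0, 0, -95], 0],
    [[0, 0, -130], 0],
    [[0, 0, -130], 0],
    [[0, 0, -130], 0],
    [[0, 0, -130], 0]
  ],
  "jaw": 1
}}

```text
time: 13.18
position: [514.5, -165.3, 139.3]
orientation: [-3.142, -0.0, 1.735]
ft_force: [0.4, 0.6, -0.7]
finger_gap: 85.6
gripper_force: 0.0
```

Run:
```python
from h import *
grab('wrist','w6'); w=load('w6'); P=fpts(w); z=P[...,2]; o=arm.get_obs(); print(o['position'],o['orientation'],o['ft_force'])
m=mask(w,(0,150,60),(8,255,255),(200,0,380,200)); print(cen(m),P[m>0].mean(0),P[m>0].max(0)); 
k=(m>0)&(z>70); print('paddle top',np.median(P[k],0))
y=mask(w,(15,120,60),(35,255,255),(230,60,350,300)); yy=P[y>0]; print('barrel',yy.mean(0),np.percentile(yy[:,2],[50,90,98]))
print('plate z',np.median(z[(abs(P[...,0]-470)<8)&(abs(P[...,1]+165)<30)]))
```

```text
[ 514.0389896  -165.11693029  138.38004457] [-3.13992056e+00 -9.98972458e-04  1.73482258e+00] [ 0.81408947 -0.12120352 -0.32603628]
(np.float64(287.0642201834862), np.float64(22.98776758409786)) [492.70090917 -29.38528904  79.33873909] [501.26633927 -17.56728633 307.88717973]
paddle top [492.63713895 -29.11263665  79.31276083]
barrel [ 514.12379138 -160.31160084   61.21718413] [61.72963766 64.28726778 65.09493222]
plate z 211.57005129916655
```

View pics/w6.png

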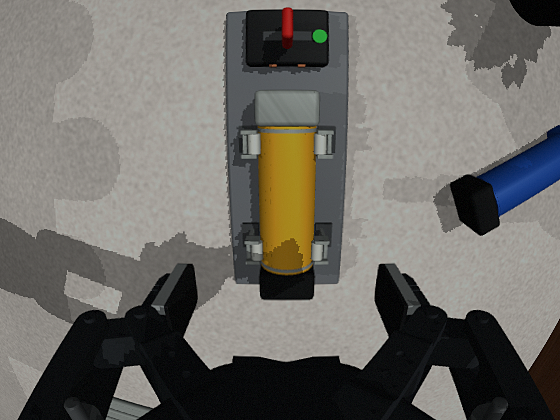

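The mill is seated level, its barrel clasped by all four rollers at (250,143), (325,143), (253,250), (320,250). Now the switch: shut the fingers and go down on the -x side of the paddle.

Call:
{"name": "play_rows", "arguments": {
  "moves": [
    [[0, -20, 0], 0],
    [[20, -43, 0], 0],
    [[50, -43, 0], 0],
    [[80, -43, 0], 0],
    [[110, -43, 0], 0],
    [[137, -43, 0], 0],
    [[137, -43, 0], 0],
    [[137, -43, 0], 0],
    [[137, -43, 0], 0],
    [[137, -43, 25], 0],
    [[137, -43, 50], 0],
    [[137, -43, 65], 0],
    [[137, -43, 73], 0],
    [[137, -43, 73], 0],
    [[137, -43, 73], 0],
    [[137, -43, 73], 0]
  ],
  "jaw": 0,
  "newtons": 30
}}

```text
time: 14.57
position: [451.1, -37.8, 66.9]
orientation: [3.14, 0.0, 1.734]
ft_force: [0.3, -0.8, 0.1]
finger_gap: 0.2
gripper_force: 0.0
```

Run:
```python
from h import *
grab('wrist','w7'); w=load('w7'); P=fpts(w); z=P[...,2]; o=arm.get_obs(); print(o['position'],o['ft_force'],o['finger_gap'])
m=mask(w,(0,150,60),(8,255,255),(200,100,480,400)); print(m.sum()//255,cen(m)); k=(m>0)&(z<90); print(np.percentile(P[k],[5,50,95],axis=0));
```

```text
[451.12649183 -37.6682787   67.0368331 ] [ 1.04731456 -0.44418867 -0.04343335] -0.06259106636932439
828 (np.float64(360.0845410628019), np.float64(237.07729468599032))
[[487.27468021 -36.60354732  39.94081832]
 [490.64594397 -21.03116765  78.23238519]
 [495.21634011 -16.38690535  80.2323331 ]]
```

View pics/w7.png

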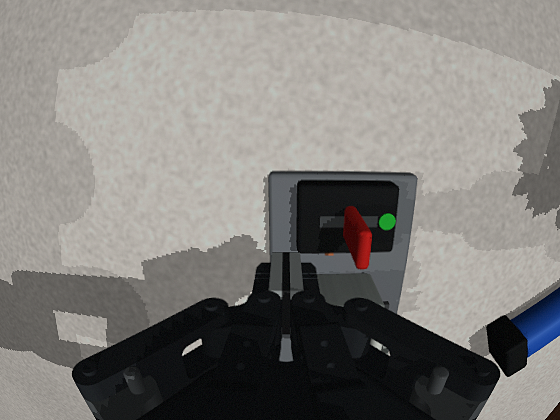

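The paddle stands at (357,237), with the shut fingers at (285,280) to its -x side. I'll push towards the green dot in small steps.

Call:
{"name": "play_rows", "arguments": {
  "moves": [
    [[0, 10, 0], 0],
    [[0, 20, 0], 0],
    [[0, 26, 0], 0],
    [[0, 30, 0], 0],
    [[0, 30, 0], 0],
    [[0, 30, 0], 0]
  ]
}}

```text
time: 15.12
position: [479.8, -32.2, 66.0]
orientation: [-3.141, -0.0, 1.735]
ft_force: [-0.2, 0.3, 0.4]
finger_gap: -0.1
gripper_force: 0.0
```

```bash
cat > tilt.py <<'E'
from h import *
import sys
grab('wrist',sys.argv[1]); w=load(sys.argv[1]); P=fpts(w); z=P[...,2]; o=arm.get_obs(); print(o['time'],o['position'],o['ft_force'])
D=np.array([492.9,-30]);a=np.radians(9.4);xd=np.array([np.cos(a),np.sin(a)]);yd=np.array([-xd[1],xd[0]])
print('tcp dock',(o['position'][:2]-D)@xd,(o['position'][:2]-D)@yd)
m=(mask(w,(0,150,60),(8,255,255),(200,60,480,400))>0)&(z<95); t=m&(z>z[m].max()-8)
X=(P[m][:,:2]-D)@xd; Z=P[m][:,2]; print(m.sum(),'top z',np.percentile(Z,95),'top x',np.median(X[Z>np.percentile(Z,95)-6]))
b=(Z>45); print('face slope rad',np.arctan(np.polyfit(Z[b],X[b],1)[0]))
E
python3 tilt.py w8
```

```text
15.1667 [479.45280735 -32.25967718  65.93870755] [-0.62099826  0.81858453  0.78040928]
tcp dock -13.635689870888017 -0.03305892415631944
817 top z 80.24126352628282 top x -0.175142248181468
face slope rad 0.05282029623173185
```

Call:
{"name": "play_rows", "arguments": {
  "moves": [
    [[0, 2, 0], 0],
    [[0, 4, 0], 0],
    [[0, 6, 0], 0],
    [[0, 8, 0], 0],
    [[0, 10, 0], 0],
    [[0, 10, 0], 0]
  ]
}}

```text
time: 15.67
position: [490.2, -30.7, 66.2]
orientation: [3.141, 0.0, 1.735]
ft_force: [0.2, 1.0, -0.0]
finger_gap: 0.2
gripper_force: 0.0
```

```bash
python3 tilt.py w9
```

```text
15.7167 [489.84590732 -30.7415243   66.08094545] [-0.6696831   0.08317342 -0.45149489]
tcp dock -3.134192984264489 -0.23275460858624455
569 top z 80.14932846997483 top x -0.31734148999048445
face slope rad 0.0021146711275356485
```

No tilt and no force though the TCP is beside the paddle. I'll check numerically where the fingertips and paddle are.

Run:
```python
from h import *
D=np.array([492.9,-30]);a=np.radians(9.4);xd=np.array([np.cos(a),np.sin(a)]);yd=np.array([-xd[1],xd[0]])
grab('scene','s2');grab('top','t2')
for tag,f in(('w9',fpts),('s2',pts),('t2',pts)):
    c=load(tag);P=f(c);z=P[...,2];X=(P[...,:2]-D)@xd;Y=(P[...,:2]-D)@yd
    hsv=cv2.cvtColor(c['color'],cv2.COLOR_BGR2HSV)
    red=((hsv[...,0]<8)&(hsv[...,1]>150)&(hsv[...,2]>60))
    n=(abs(X)<40)&(abs(Y)<30)&(z>45)&(z<200)
    print(tag,'red',(n&red).sum(), [np.percentile(q[n&red],[5,50,95]).round(1) for q in(X,Y,z)] if (n&red).any() else '')
    k=n&~red
    for lo in range(45,130,10):
        b=k&(z>=lo)&(z<lo+10)
        if b.sum()>2: print('  z',lo,b.sum(),'X',np.percentile(X[b],[5,50,95]).round(1),'Y',np.percentile(Y[b],[5,50,95]).round(1))
```

```text
w9 red 513 [array([-3.5, -0.2,  3.3]), array([ 4.4, 12.6, 13.9]), array([49.1, 77.2, 80.2])]
  z 45 9 X [-4.1 -4.1  2.3] Y [10.7 11.1 13.9]
  z 55 9 X [-4.1 -2.9  2.3] Y [10.9 11.5 13.8]
  z 65 11 X [-4.  -4.   3.1] Y [10.7 11.1 13.3]
  z 75 17 X [-4.  -4.  -2.7] Y [ 3.6  8.1 11.6]
  z 95 404 X [-14.4  -3.4   8.1] Y [ 6.9 10.9 11.6]
  z 105 660 X [-15.4  -2.8   9.2] Y [ 6.9  7.9 11.6]
  z 115 754 X [-15.5  -3.4   9. ] Y [ 6.8 10.9 11.8]
  z 125 906 X [-13.8  -3.    7.4] Y [-7.3 10.5 12.6]
s2 red 4 [array([2.1, 2.5, 2.8]), array([-5.1,  3.4,  6.7]), array([73.3, 74.3, 78. ])]
  z 45 14 X [0.1 4.4 6.9] Y [-10.8  -0.6   7.2]
  z 55 14 X [0.5 4.7 5.6] Y [-11.3  -2.3   9.1]
  z 65 17 X [-2.3  2.2  5.6] Y [-12.   -4.1   9.2]
  z 75 8 X [0.2 2.1 6.6] Y [-10.9   0.5   8.3]
  z 85 5 X [-6.4  4.6  8.2] Y [-10.8  -8.2   2.9]
  z 95 18 X [-7.5  4.9 11.1] Y [-13.4 -10.1   2.6]
  z 105 21 X [-12.7   1.6  11.1] Y [-14.4  -9.6   0.9]
  z 115 13 X [-12.8   3.8  11.3] Y [-13.9  -8.8  -6.1]
  z 125 22 X [-23.8  -1.9  19.8] Y [-14.7 -12.5  -7.4]
t2 red 0
```

The shut fingertips really end at z ≈ 93, about 27 mm above the reported TCP, so they passed over the paddle. I'll back off to the -x side, go 28 mm lower and push again.

Call:
{"name": "play_rows", "arguments": {
  "moves": [
    [[0, -15, 0], 0],
    [[0, -32, 0], 0],
    [[0, -32, 0], 0],
    [[0, -32, 0], 0],
    [[0, -32, 14], 0],
    [[0, -32, 28], 0],
    [[0, -32, 28], 0],
    [[0, -32, 28], 0]
  ]
}}

```text
time: 16.48
position: [458.5, -35.9, 37.9]
orientation: [-3.141, -0.0, 1.735]
ft_force: [0.4, 0.6, 0.7]
finger_gap: 0.1
gripper_force: 0.0
```

Call:
{"name": "play_rows", "arguments": {
  "moves": [
    [[0, 6, 0], 0],
    [[0, 12, 0], 0],
    [[0, 16, 0], 0],
    [[0, 18, 0], 0],
    [[0, 20, 0], 0],
    [[0, 22, 0], 0],
    [[0, 22, 0], 0],
    [[0, 22, 0], 0]
  ]
}}

```text
time: 17.15
position: [479.5, -32.4, 38.1]
orientation: [-3.141, -0.0, 1.735]
ft_force: [-1.3, -0.6, 0.6]
finger_gap: -0.1
gripper_force: 0.3
```

```bash
python3 tilt.py w10
```

```text
17.2 [479.47797231 -32.36852258  38.08035208] [0.09503345 0.77605279 0.89248153]
tcp dock -13.628640095489851 -0.14455285180195188
1107 top z 80.1145155182329 top x 3.813587818925145
face slope rad 0.11647740998393852
```

Call:
{"name": "play_rows", "arguments": {
  "moves": [
    [[0, 2, 0], 0],
    [[0, 4, 0], 0],
    [[0, 6, 0], 0],
    [[0, 8, 0], 0],
    [[0, 10, 0], 0],
    [[0, 11, 0], 0],
    [[0, 11, 0], 0]
  ]
}}

```text
time: 17.78
position: [490.4, -30.5, 37.9]
orientation: [-3.141, -0.0, 1.735]
ft_force: [-2.5, -0.6, 0.1]
finger_gap: -0.2
gripper_force: 1.0
```

```bash
python3 tilt.py w11
```

```text
17.8333 [490.29264887 -30.52786616  37.92839174] [-3.1509205  -0.90014931 -0.27115295]
tcp dock -2.6585542938645967 -0.094929930298486
1435 top z 77.84412867461906 top x 14.344443792108347
face slope rad 0.3906566580774689
```

Tilt is about 0.32, past 0.25. I'll push 2 mm more, hold 1.5 s, then let it return gently behind the retreating fingers.

Call:
{"name": "play_rows", "arguments": {
  "moves": [
    [[0, 1, 0], 0],
    [[0, 2, 0], 0],
    [[0, 2, 0], 0],
    [[0, 2, 0], 0],
    [[0, 2, 0], 0],
    [[0, 2, 0], 0],
    [[0, 2, 0], 0],
    [[0, 2, 0], 0],
    [[0, 2, 0], 0],
    [[0, 2, 0], 0],
    [[0, 2, 0], 0],
    [[0, 2, 0], 0],
    [[0, 2, 0], 0],
    [[0, 2, 0], 0],
    [[0, 2, 0], 0],
    [[0, 2, 0], 0],
    [[0, 2, 0], 0],
    [[0, 2, 0], 0],
    [[0, 2, 0], 0],
    [[0, 2, 0], 0]
  ]
}}

```text
time: 19.5
position: [492.5, -30.2, 38.1]
orientation: [-3.142, -0.0, 1.735]
ft_force: [-2.9, 0.8, -0.2]
finger_gap: 0.2
gripper_force: 1.2
```

```bash
python3 tilt.py w12
```

```text
19.55 [492.55237391 -30.25323856  38.09241338] [-2.87218203  0.50736329 -1.04249379]
tcp dock -0.38431865485876177 -0.19306174477668223
1443 top z 77.1365499060551 top x 16.276388387569714
face slope rad 0.4373809186535585
```

Call:
{"name": "play_rows", "arguments": {
  "moves": [
    [[0, -2, 0], 0],
    [[0, -4, 0], 0],
    [[0, -6, 0], 0],
    [[0, -8, 0], 0],
    [[0, -10, 0], 0],
    [[0, -12, 0], 0],
    [[0, -14, 0], 0],
    [[0, -17, 0], 0],
    [[0, -22, 0], 0],
    [[0, -32, 0], 0],
    [[0, -40, 0], 0],
    [[0, -40, -20], 0],
    [[0, -40, -50], 0],
    [[0, -40, -80], 0],
    [[0, -40, -110], 0],
    [[0, -40, -120], 0],
    [[0, -40, -120], 0],
    [[0, -40, -120], 0],
    [[0, -40, -120], 0]
  ]
}}

```text
time: 21.13
position: [451.6, -36.7, 156.8]
orientation: [-3.139, -0.001, 1.735]
ft_force: [0.2, 1.0, -0.4]
finger_gap: 0.0
gripper_force: 0.0
```

```bash
python3 tilt.py w13
python3 - <<'E'
from h import *
w=load('w13');P=fpts(w);z=P[...,2]
grab('top','t3');t0,t3=load('t0'),load('t3')
d=cv2.absdiff(t0['color'],t3['color']).max(2)>40
for n,b in(('jar',(425,205,465,245)),('plant',(190,100,250,162)),('salt',(118,134,162,174))): print(n,d[b[1]:b[3],b[0]:b[2]].sum())
p=pts(t3); y=mask(t3,(15,120,60),(35,255,255),(270,200,380,260)); print('barrel',y.sum()//255,cen(y),onplane(t3,*cen(y),55),np.percentile(p[y>0][:,2],[50,90,97]))
E
```

```text
21.1833 [451.68180525 -36.69309769 156.61338843] [-0.40742763 -0.72488856 -0.17053968]
tcp dock -41.75788011294902 0.12877746611347254
460 top z 80.23391225682913 top x -0.7283720383401762
face slope rad 0.08217731971522822
jar 0
plant 0
salt 0
barrel 812 (np.float64(333.5344827586207), np.float64(231.2192118226601)) [ 516.3352169  -169.11476735   55.        ] [59.01567239 63.97699708 65.74885275]
```

```bash
python3 -c "
from rig import arm; print(arm.finish_job())"
```

```text
the job is handed in; nothing more can be done
None
```

I handed the job in at about 21 s: the mill is snapped home in the dock with its head towards the switch, the switch was held over to the green dot for about 1.5 s and is upright again, and the jar, plant and salt box have not moved.

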